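# Check-probe a bench kiln through its port

## Robot

A 6-joint arm with a two-finger parallel gripper is mounted at the origin on the work surface. World frame = base frame: x ahead of the robot, y to its left, z up, the work surface at z = 0. Lengths are in m, angles in rad, forces in N, time in s.
With the tool pointing down it reaches from about 0.3 to 0.85 m from the base axis. Payload 4.2 kg.
Tool frame: the origin (TCP) lies between the finger pads; the fingertips stand 14 mm ahead of it and the grasp point (between the pads) lies 5 mm behind it; z points along the fingers, x is the direction in which the jaws open and shut, and the axes are right-handed (so a half turn about z gives the same grasp; the last joint's range is limited). The gripper opens to 91 mm and grips with 3 to 60 N. Pads are 32 mm wide; open, the fingers measure 118 mm over their backs; the gripper's body (76 mm by 178 mm) begins 60 mm behind the grasp point.
Start: joints at [-1.18, 0.32, 1.565, -0, 1.257, -0.02], TCP at [0.23, -0.527, 0.228] pointing down, gripper open.
Joint ranges: [-3.11, 3.11], [-0.84, 2.01], [0.21, 2.61], [-1.34, 4.49], [0.05, 2.63], [-2.56, 2.56]. Speed limits (rad/s): [2.57, 2.57, 3.14, 3.14, 3.14, 3.14].

## Interface

Orientations are given as a rotation vector (axis times angle).
In Python, from bench import robot gives the robot as it stands.
- The arm moves only by the tool move_arm, never from a script. Its argument "deltas" is a list of rows, each an object with "slide": the shift along the world's x, y, z in mm, a list of three; "roll": the turn about the world's z in rad; "claw": the finger opening in mm, from 0 to 91.2. A call has 1 to 20 rows; each row is the pose to reach, as a shift and turn from the pose measured when the call began; what a row does not reach only later rows make up. A row lasts 1/8 s, in which the tool goes at most 62.5 mm and 10.7 degrees, less where a joint would pass 70% of its speed; a pose out of reach is approached as far as the arm can. A call with a gripper value outside its range is refused whole. The fingers move at their own pace and stop on an object; the grip force is fixed at half the most. Time passes only in rows, so rows that repeat a pose let the fingers close. It gives the time, the measured TCP pose, the force and the opening at its end, in the units of the state.
- robot.get_obs(): the state, without advancing time (a new reading comes with each control period).
- robot.read_camera(name): name is "scene" or "top" or "wrist"; returns a dict with "frame" (480x640x3 uint8, red, green, blue), "depth" (480x640 float32, m along the optical axis (not along the pixel's ray), 0 where there is no reading), "camera_matrix" (3x3 intrinsics, pixels), "rvec" (rotation vector, rad) and "tvec" (3), from world to camera coordinates, as OpenCV has them. Camera axes: x right, y down, z forward; pixel columns grow to the right and rows downward; lengths in m; the calibration is good to about 2 mm. A picture is of the moment at which its call begins.
- robot.close_job(): hands the job in, once; it reports no verdict.
The state is a dict: "time_s": time; "q": joint angles; "qvel": joint speeds; "tau": joint torques, N m; "ee_pos": TCP position; "tool_rot": TCP orientation; "contact_force": force on the tool from outside, world axes, zero at the start; "ft_torque": the same for the moment, N m; "grip_width": opening from 0.0 (shut) to 1.0 (fully open).
Only numpy, scipy, OpenCV 4.12 (cv2) and the standard library are available. Lean on these libraries where they do the work, as an engineer would, in place of code of your own. Each camera call takes 0.05 s, during which the arm holds its last target.

## Task

The bench kiln is cold and its chamber needs a check reading: first slide the steel shutter on its top fully open by the red knob, then take the yellow-handled probe out of its firebrick holder. Lower its white rod straight down through the round port until the black band is level with the kiln's top, without the probe ever touching the kiln or its shutter. Finish still holding the probe there, upright, centred in the port and still, and leave the glassware alone.

Things in the scene. Friction and masses are not known exactly. Their poses are not given: they have to be found in the camera images.
- kiln: Fixed bench kiln, a box 200 (its x) x 220 (its y) x 130 mm high, grey sheet-metal sides and white refractory top. Origin: centre of its underside, on the bench; z up. It stands turned about the vertical by up to 0.4 rad.
- port (a point): Centre of the mouth of the port, level with the kiln's top (130 mm above the bench), in the middle of the top; axes as the kiln's. The port is a round vertical hole, 26 mm in diameter, with a narrow black rim flush with the top, through the 40 mm thick top into an empty chamber whose floor lies 114 mm below the mouth. At the start the shutter covers it.
- shutter (a joint): How far the shutter has slid, in m: 0 = port covered, 0.060 = fully open (end stop). It slides along the kiln's +y axis between two low steel rails (10 mm high, 34 mm either side of the port's centre line); friction about 1.5 N plus a little damping, and it stays where it is left. Dark steel plate 60 (x) x 56 (y) x 6 mm lying on the kiln's top, its centre over the port at 0; the port is uncovered from about 0.041.
- shutter_knob (a point): Centre of the shutter's upright red knob, 18 mm in diameter and 26 mm tall, on a thinner 8 mm neck; the knob's top is 13 mm above this point and the shutter plate's upper surface 19 mm below it. It stands 18 mm from the plate's centre towards the kiln's +y; axes as the kiln's.
- holder: Fixed drilled firebrick, reddish brown, 76 x 76 x 120 mm high, with an 18 mm vertical through hole in the middle in which the probe stands. Origin: centre of its underside, z up.
- probe: The loose cordless probe as a whole, about 120 g: a white rod 10 mm in diameter and 110 mm long, under a yellow square handle 24 x 24 x 65 mm. Origin at the tip (lower end of the rod), z along the rod towards the handle, x and y square to the handle's faces. It starts upright in the holder, the underside of the handle resting on the brick's top.
- probe_handle (a point): Centre of the yellow handle, half-way up it, 142.5 mm above the probe's tip; axes as the probe's. The handle reaches 32.5 mm above and below.
- probe_band (a point): Centre of the black band around the white rod, on the rod's axis, 65 mm above the tip; the band is 10 mm wide.
- probe_tip (a point): Lower end of the probe's rod, on its axis.
- jar_mid (a point): Bystander: clear glass jar, 68 mm in diameter, 95 mm tall; this point is half-way up its axis.
- bowl_mid (a point): Bystander: green glass bowl, 104 mm in diameter, 50 mm tall; this point is half-way up its axis.
- vial_mid (a point): Bystander: amber bottle with cork, 52 mm in diameter, 110 mm tall; this point is half-way up its axis.

How it is judged:
By the outcome, as a careful person would: the job done as asked, in the order asked, and still so for the second after the job is handed in, while the arm keeps its last pose, push and grip.
It also fails if it takes over 66 s, if anything falls off the work surface, if the arm or the gripper's body presses on something with over 40 N, if the wrist force passes 120 N, or if a joint passes its speed limit or range.

## Working session

There is one attempt and no reset: what is moved stays moved. The work goes in short steps, Python scripts to look and compute and a tool call to move; the robot and the scene stay as the last step left them, time stands still between calls to the robot, and variables do not carry over. Pictures are saved under pics/ and viewed, and the job is handed in when it is done.

Besides the shell and the picture viewer there is one more tool, called after "Request:" as a command line: name --argument value ..., lists and objects as JSON in quotes. move_arm: Moves the arm, as the interface text tells. Its arguments: {"type":"object","properties":{"deltas":{"type":"array","items":{"type":"object","properties":{"slide":{"type":"array","items":{"type":"number"}},"roll":{"type":"number"},"claw":{"type":"number"}}}}},"required":["deltas"]}

```bash
mkdir -p pics; ls
cat > h.py <<'E'
import numpy as np,cv2
from bench import robot
def shot(n,save=None):
    c=robot.read_camera(n)
    if save: cv2.imwrite('pics/'+save,c['frame'][:,:,::-1])
    return c
def pts(c,mask=None):
    K=c['camera_matrix'];R=cv2.Rodrigues(np.array(c['rvec'],float))[0];t=np.array(c['tvec'],float).reshape(3)
    v,u=np.mgrid[:480,:640];d=c['depth']
    P=np.stack([(u-K[0,2])/K[0,0]*d,(v-K[1,2])/K[1,1]*d,d],-1)
    return (P-t)@R
def ray(c,u,v,z):
    K=c['camera_matrix'];R=cv2.Rodrigues(np.array(c['rvec'],float))[0];t=np.array(c['tvec'],float).reshape(3)
    o=-R.T@t;d=R.T@np.array([(u-K[0,2])/K[0,0],(v-K[1,2])/K[1,1],1])
    return o+d*(z-o[2])/d[2]
E
python3 - <<'E'
from h import *
for n in('scene','top','wrist'):
    c=shot(n,n+'0.png');np.savez(n+'0.npz',**c)
    R=cv2.Rodrigues(np.array(c['rvec'],float))[0];print(n,-R.T@np.array(c['tvec']).reshape(3))
print(robot.get_obs())
E
```

```text
pics
scene [1.16760289 0.09122058 0.95851142]
top [ 0.36124737 -0.02685208  1.40110654]
wrist [ 0.29904378 -0.49538359  0.38291503]
{'time_s': 0.15, 'q': array([-1.18001507e+00,  3.20153146e-01,  1.56536345e+00, -4.73180388e-05,
        1.25738899e+00, -2.00454162e-02]), 'qvel': array([-4.42768406e-04, -1.71432074e-03, -4.32246947e-03,  7.55141832e-04,
        1.63685337e-05,  1.82227659e-03]), 'tau': array([-1.02228209e-04, -4.12775052e+01, -2.32155168e+01,  7.27270707e-02,
        4.34457650e-02, -9.31747172e-05]), 'ee_pos': array([ 0.22946886, -0.52685309,  0.22732248]), 'tool_rot': array([-2.62727415e+00,  1.72122271e+00,  1.74161736e-03]), 'contact_force': array([ 0.22680659, -0.32752574,  0.86047772]), 'ft_torque': array([-0.02146826, -0.07026159,  0.02712409]), 'grip_width': 0.9981667293460228}
```

View pics/top0.png

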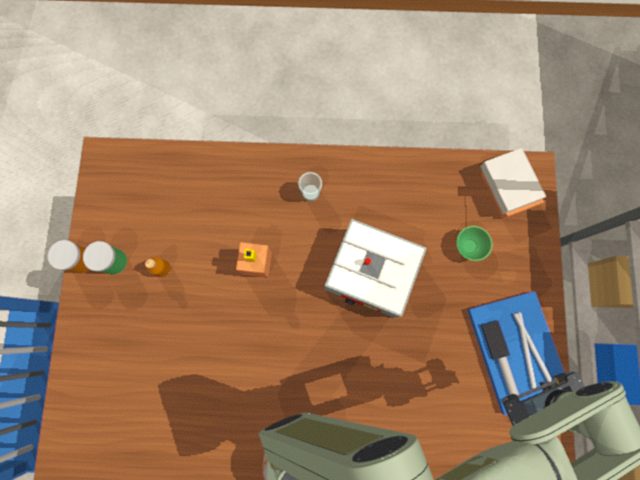

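View pics/scene0.png

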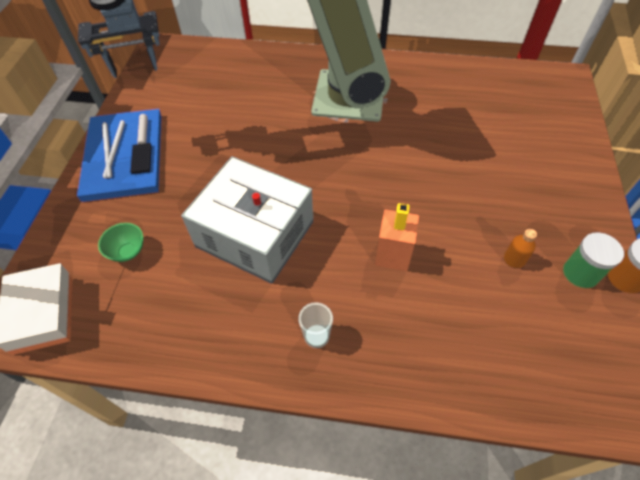

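The top view shows the kiln at about (376,268) with its red knob at (367,261), the holder and probe at (252,258), and the bowl, jar and vial well apart. Next I measure positions.

```bash
cat > m.py <<'E'
from h import *
import sys
def meas(c,n):
    P=pts(c);ok=c['depth']>0;h=cv2.cvtColor(c['frame'],cv2.COLOR_RGB2HSV);H,S,V=h[...,0],h[...,1],h[...,2]
    near=ok&(P[...,0]>.25)&(P[...,0]<.75)&(abs(P[...,1])<.5)
    m=near&(abs(P[...,2]-.13)<.012)&(P[...,1]<.1)
    k,l,s,ce=cv2.connectedComponentsWithStats(m.astype(np.uint8));i=1+s[1:,4].argmax()
    q=np.argwhere(l==i)[:,::-1]
    w=np.array([ray(c,u,v,.13)[:2] for u,v in q],np.float32)
    r=cv2.minAreaRect(w);print(n,'kiln top',r,len(q), 'z',np.median(P[l==i][:,2]))
    for nm,mm in(('red',((H<5)|(H>175))&(S>180)&(V>120)&(P[...,2]>.14)&(P[...,2]<.2)),('yellow',(H>22)&(H<33)&(S>150)&(V>100)&(P[...,2]>.1)),
      ('brick',(H>3)&(H<20)&(S>100)&(abs(P[...,2]-.12)<.008))):
        mm=mm&near
        p=P[mm]
        if len(p)==0: print(nm,'none');continue
        z=np.percentile(p[:,2],95);tp=p[p[:,2]>z-.008]
        vu=np.argwhere(mm&(P[...,2]>z-.008))
        print(n,nm,len(p),'ztop',z,'mean top',tp.mean(0),'mid',(tp.min(0)+tp.max(0))/2,'px',vu.mean(0)[::-1])
        if nm!='red':
            print('   rect',cv2.minAreaRect(tp[:,:2].astype(np.float32)))
if __name__=='__main__':
    for n in('top','scene'): meas(dict(np.load(n+'0.npz')),n)
E
python3 m.py
python3 -c "
import cv2
for n,(a,b,c,d) in {'top':(210,230,230,100),'scene':(170,140,270,150)}.items():
    i=cv2.imread(f'pics/{n}0.png')[b:b+d,a:a+c];cv2.imwrite(f'pics/{n}0c.png',cv2.resize(i,None,fx=2.9,fy=2.9,interpolation=2))
"
```

```text
top kiln top ((0.5420903563499451, -0.17572075128555298), (0.21980708837509155, 0.20201648771762848), 70.02537536621094) 5714 z 0.13158739640525208
top red 26 ztop 0.17451071908544932 mean top [ 0.5510272  -0.14749516  0.17097122] mid [ 0.55141679 -0.14809753  0.170822  ] px [367.24 260.64]
top yellow 107 ztop 0.19028528702228223 mean top [0.55798807 0.16466824 0.18714501] mid [0.55755701 0.16556154 0.18795121] px [248.93333333 253.03333333]
   rect ((0.5579625368118286, 0.16533301770687103), (0.02193651907145977, 0.023214541375637054), 85.93760681152344)
top brick 655 ztop 0.12548940510489315 mean top [0.55582275 0.164067   0.12191388] mid [0.55717211 0.16581879 0.12253083] px [252.56872852 257.74570447]
   rect ((0.5577285885810852, 0.1657380759716034), (0.07661017030477524, 0.0767325758934021), 85.46792602539062)
scene kiln top ((0.5503998398780823, -0.1730889230966568), (0.22459332644939423, 0.2056908905506134), 70.04295349121094) 7095 z 0.12895079631030346
scene red 48 ztop 0.16976674241155043 mean top [ 0.55827781 -0.14678879  0.16684571] mid [ 0.55747835 -0.14717888  0.16807554] px [255.6        196.82857143]
scene yellow 192 ztop 0.1855424603547017 mean top [0.56604415 0.16605625 0.18289614] mid [0.56263389 0.16692784 0.18235165] px [402.02439024 210.1097561 ]
   rect ((0.5628243088722229, 0.167028546333313), (0.024621913209557533, 0.023073041811585426), 1.6973598003387451)
scene brick 863 ztop 0.12137194785839335 mean top [0.56768589 0.16486376 0.11874529] mid [ 0.56124804 -0.0537517   0.12017892] px [397.58049354 228.5746181 ]
   rect ((0.5601696968078613, -0.05370289087295532), (0.5196430683135986, 0.08406129479408264), 89.71978759765625)
```

View pics/top0c.png

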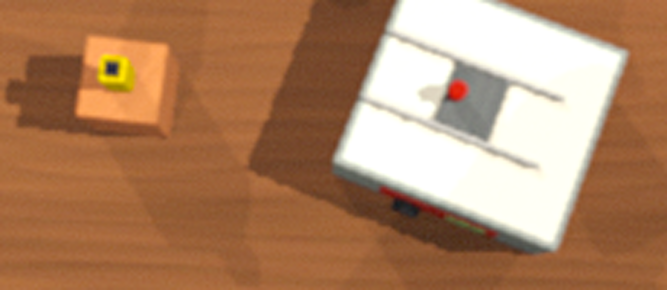

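View pics/scene0c.png

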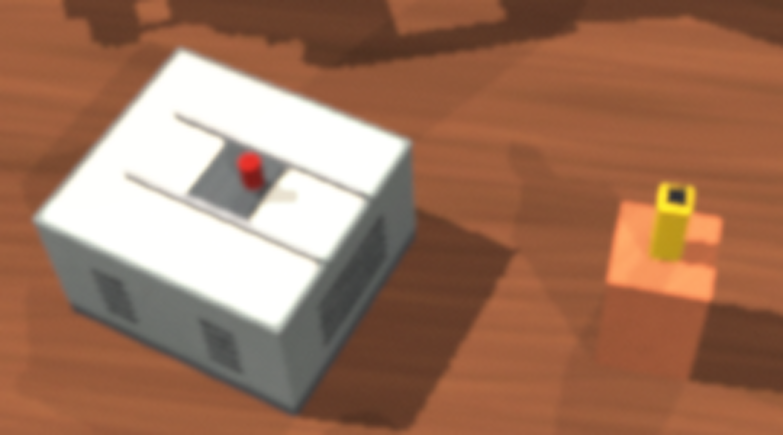

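The crops put the kiln's +y (the knob side) at about 70° in world, so its yaw is about -0.35. The knob is near (0.553,-0.148) and the probe near (0.559,0.165). I'll move above the knob with the jaws along the slide direction and refine with the wrist camera.

Request:
move_arm --deltas '[{"slide": [20,25,15],"roll": -0.04,"claw": 91},{"slide": [50,60,35],"roll": -0.12,"claw": 91},{"slide": [85,100,55],"roll": -0.22,"claw": 91},{"slide": [120,140,75],"roll": -0.32,"claw": 91},{"slide": [155,180,85],"roll": -0.42,"claw": 91},{"slide": [190,220,90],"roll": -0.5,"claw": 91},{"slide": [225,265,90],"roll": -0.58,"claw": 91},{"slide": [260,305,90],"roll": -0.66,"claw": 91},{"slide": [295,345,90],"roll": -0.72,"claw": 91},{"slide": [315,368,90],"roll": -0.755,"claw": 91},{"slide": [323,379,90],"roll": -0.759,"claw": 91},{"slide": [323,379,90],"roll": -0.759,"claw": 91},{"slide": [323,379,90],"roll": -0.759,"claw": 91}]'

```text
time_s: 1.78
ee_pos: [0.5517, -0.1488, 0.3174]
tool_rot: [-1.802, 2.573, 0.001]
contact_force: [0.2, 0.2, 0.2]
grip_width: 0.998
```

Run:
```python
from h import *
o=robot.get_obs();print(o['time_s'],o['ee_pos'],o['tool_rot'],o['contact_force'])
for n in('wrist','top'):
    c=shot(n,n+'1.png');np.savez(n+'1.npz',**c)
for n,u,v in(('top0',367.24,260.64),('scene0',255.6,196.8)): print(n,ray(dict(np.load(n+'.npz')),u,v,.166))
```

```text
1.775 [ 0.55173047 -0.14882308  0.31735166] [-1.80161959e+00  2.57318744e+00  1.00096824e-03] [0.23541629 0.23332936 0.15843156]
top0 [ 0.55179183 -0.14798242  0.166     ]
scene0 [ 0.55755589 -0.14705969  0.166     ]
```

View pics/wrist1.png

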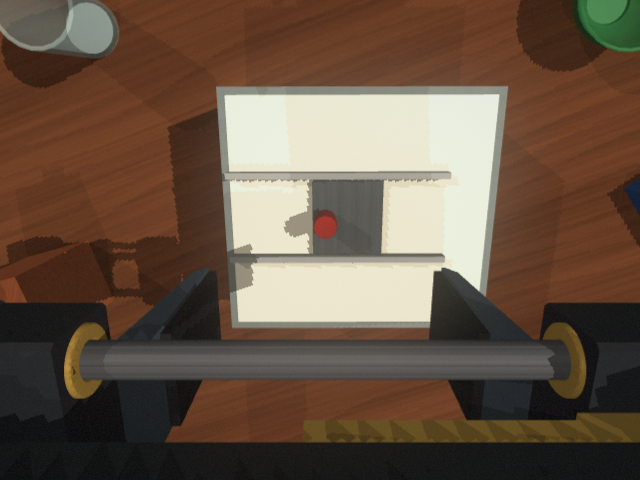

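The wrist view shows the knob at (325,225), the shutter at (312–383, 180–255), and the whole kiln top, with corners at (219,88), (506,88), (489,326) and (233,327).

```bash
python3 - <<'E'
from h import *
c=dict(np.load('wrist1.npz'));f=c['frame'];h=cv2.cvtColor(f,cv2.COLOR_RGB2HSV)
P=pts(c)
m=((h[...,0]<6)|(h[...,0]>174))&(h[...,1]>150)&(h[...,2]>90);m[:190]=0;m[262:]=0;m[:,:280]=0;m[:,380:]=0
vu=np.argwhere(m);print(len(vu),vu.min(0),vu.max(0));
(u,v),r=cv2.minEnclosingCircle(vu[:,::-1].astype(np.float32));print('knob',u,v,r,ray(c,u,v,.168),ray(c,u-r,v,.168)-ray(c,u+r,v,.168),'depthz',np.median(P[m][:,2]))
C=[ray(c,*p,.13)[:2] for p in((218,87),(507,87),(489,327),(233,327))]
print(C);C=np.array(C);print('edges',[np.linalg.norm(C[i]-C[i-1]) for i in range(4)],'centre',C.mean(0))
for i in range(4):
    d=C[i]-C[i-1];print(np.degrees(np.arctan2(d[1],d[0])))
S=np.array([ray(c,*p,.136)[:2] for p in((312,180),(383,180),(383,256),(312,256))]);print('shutter',S.mean(0),[np.linalg.norm(S[i]-S[i-1]) for i in range(4)])
E
python3 -c "
import cv2
i=cv2.imread('pics/wrist1.png')[70:345,200:520];cv2.imwrite('pics/w1c.png',cv2.resize(i,None,fx=2.15,fy=2.15,interpolation=2))"
```

```text
410 [216 314] [237 336]
knob 325.4032287597656 225.5806427001953 12.229750633239746 [ 0.55396607 -0.14912698  0.168     ] [0.00609927 0.01672343 0.        ] depthz 0.1677240393383322
[array([ 0.67356785, -0.10685265]), array([ 0.59913462, -0.31075798]), array([ 0.41055914, -0.24932831]), array([ 0.48731443, -0.03871515])]
edges [np.float64(0.19832563753810728), np.float64(0.2170660934748811), np.float64(0.19832880802534353), np.float64(0.22416351383967853)] centre [ 0.54264401 -0.17641352]
-20.094148607110547
-110.0540128102357
161.95664976470323
69.97637497958958
shutter [ 0.54580911 -0.16500635] [np.float64(0.06224073524804711), np.float64(0.055454575291065906), np.float64(0.062270329946073635), np.float64(0.05823033824313138)]
```

View pics/w1c.png

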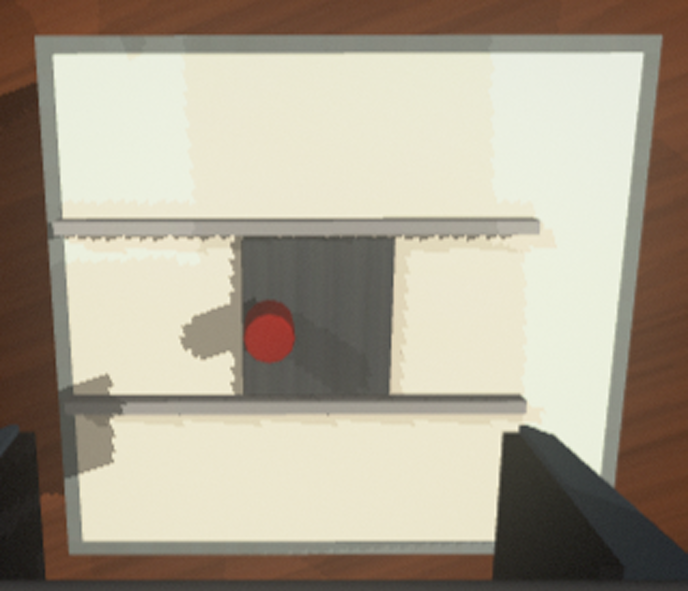

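Request:
move_arm --deltas '[{"slide": [2,0,-40],"roll": 0,"claw": 91},{"slide": [2,0,-80],"roll": 0,"claw": 91},{"slide": [2,0,-120],"roll": 0,"claw": 91},{"slide": [2,0,-145],"roll": 0,"claw": 80},{"slide": [2,0,-159],"roll": 0,"claw": 60},{"slide": [2,0,-159],"roll": 0,"claw": 40},{"slide": [2,0,-159],"roll": 0,"claw": 30},{"slide": [2,0,-159],"roll": 0,"claw": 22},{"slide": [2,0,-159],"roll": 0,"claw": 22},{"slide": [2,0,-159],"roll": 0,"claw": 22},{"slide": [2,0,-159],"roll": 0,"claw": 22}]'

```text
time_s: 3.25
ee_pos: [0.5538, -0.1489, 0.1586]
tool_rot: [-1.801, 2.573, 0.001]
contact_force: [0.1, 0.3, -0.2]
grip_width: 0.246
```

Run:
```python
from h import *
c=shot('wrist','wrist2.png')
```

```text
(no output)
```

View pics/wrist2.png

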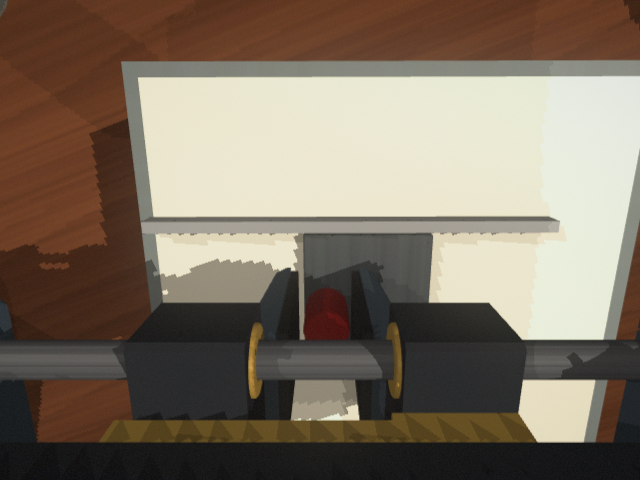

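The knob is caged between the fingers at (327,315). Now I slide along kiln +y, direction (0.342, 0.940).

Request:
move_arm --deltas '[{"slide": [2,5.6,0],"roll": 0,"claw": 22},{"slide": [4.1,11.3,0],"roll": 0,"claw": 22},{"slide": [6.2,17,0],"roll": 0,"claw": 22},{"slide": [8.2,22.6,0],"roll": 0,"claw": 22},{"slide": [10.3,28.2,0],"roll": 0,"claw": 22},{"slide": [12.3,33.8,0],"roll": 0,"claw": 22},{"slide": [14.4,39.5,0],"roll": 0,"claw": 22},{"slide": [16.4,45.1,0],"roll": 0,"claw": 22},{"slide": [18.5,50.8,0],"roll": 0,"claw": 22},{"slide": [19.5,53.6,0],"roll": 0,"claw": 22},{"slide": [20.2,55.5,0],"roll": 0,"claw": 22},{"slide": [20.2,55.5,0],"roll": 0,"claw": 22},{"slide": [20.2,55.5,0],"roll": 0,"claw": 22}]'

```text
time_s: 4.92
ee_pos: [0.5715, -0.0998, 0.1583]
tool_rot: [1.798, -2.563, 0.011]
contact_force: [-7.6, -21.0, 1.9]
grip_width: 0.242
```

Request:
move_arm --deltas '[{"slide": [0.3,0.9,0],"roll": 0,"claw": 22},{"slide": [0.7,1.9,0],"roll": 0,"claw": 22},{"slide": [1,2.8,0],"roll": 0,"claw": 22},{"slide": [1,2.8,0],"roll": 0,"claw": 22}]'

```text
time_s: 5.42
ee_pos: [0.5714, -0.1001, 0.1582]
tool_rot: [1.796, -2.556, 0.016]
contact_force: [-3.8, -12.1, -0.1]
grip_width: 0.241
```

It stopped at about 52 mm of travel with 22 N of resistance, which is earlier than expected. I'll look before pushing further.

Run:
```python
from h import *
o=robot.get_obs();print(o['ee_pos'],o['contact_force'],o['tool_rot'])
for n in('wrist','scene','top'):
    c=shot(n,n+'3.png');np.savez(n+'3.npz',**c)
i=cv2.imread('pics/scene3.png')[140:290,170:440];cv2.imwrite('pics/s3c.png',cv2.resize(i,None,fx=2.9,fy=2.9,interpolation=2))
```

```text
[ 0.57137971 -0.10007178  0.15823128] [ -3.78816908 -12.10187602  -0.1371161 ] [ 1.79626114 -2.55649356  0.01641837]
```

View pics/wrist3.png

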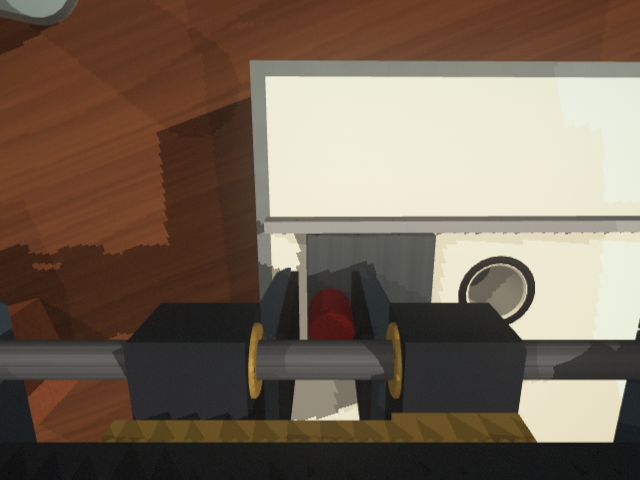

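View pics/s3c.png

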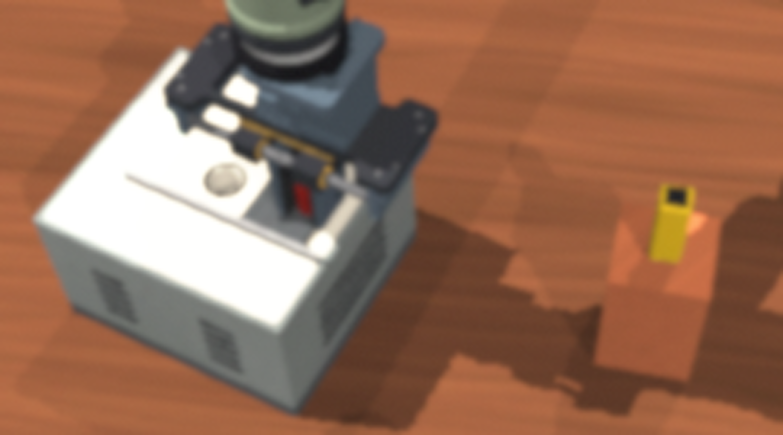

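```bash
cat > port.py <<'E'
from h import *
def port(c,box,show=None):
    x0,y0,x1,y1=box;g=cv2.cvtColor(c['frame'],cv2.COLOR_RGB2GRAY)[y0:y1,x0:x1]
    m=(g<80).astype(np.uint8)
    cs,_=cv2.findContours(m,cv2.RETR_LIST,cv2.CHAIN_APPROX_NONE)
    for k in sorted(cs,key=cv2.contourArea)[::-1][:3]:
        w=np.array([ray(c,u+x0,v+y0,.13)[:2] for (u,v) in k[:,0]],np.float32)
        if len(w)>8: e=cv2.fitEllipse(w);print('contour n',len(w),'ctr',e[0],'axes',e[1], 'encl',cv2.minEnclosingCircle(w))
E
python3 - <<'E'
from port import *
c=dict(np.load('wrist3.npz'));port(c,(445,245,545,330))
u=np.array([.342,.940]);pc=ray(c,497,290,.13)[:2];print(pc)
for p in((436,240),(306,240)): 
    e=ray(c,*p,.136)[:2];print('plate edge along y from port',(e-pc)@u*1000)
k=ray(c,332,325,.168)[:2];print('knob',(k-pc)@u*1000)
e=ray(c,252,150,.13)[:2];print('kiln +y edge',(e-pc)@u*1000)
c=dict(np.load('top3.npz'));cv2.imwrite('pics/t3c.png',cv2.resize(c['frame'][210:330,300:460,::-1],None,fx=4,fy=4,interpolation=2))
E
```

```text
contour n 262 ctr (0.5423763990402222, -0.17133228480815887) axes (0.034116823226213455, 0.043878305703401566) encl ((0.5411169528961182, -0.16895006597042084), 0.023354219272732735)
contour n 170 ctr (0.5449497103691101, -0.1753617227077484) axes (0.025321200489997864, 0.03064405545592308) encl ((0.5438582301139832, -0.1743011325597763), 0.01502795796841383)
contour n 44 ctr (0.5539384484291077, -0.16898466646671295) axes (0.003056564833968878, 0.01031262706965208) encl ((0.5540048480033875, -0.16894595324993134), 0.005651696119457483)
[ 0.54481688 -0.17475515]
plate edge along y from port 31.819008903122768
plate edge along y from port 87.78639280792112
knob 77.64058658651896
kiln +y edge 110.0679597359506
```

View pics/t3c.png

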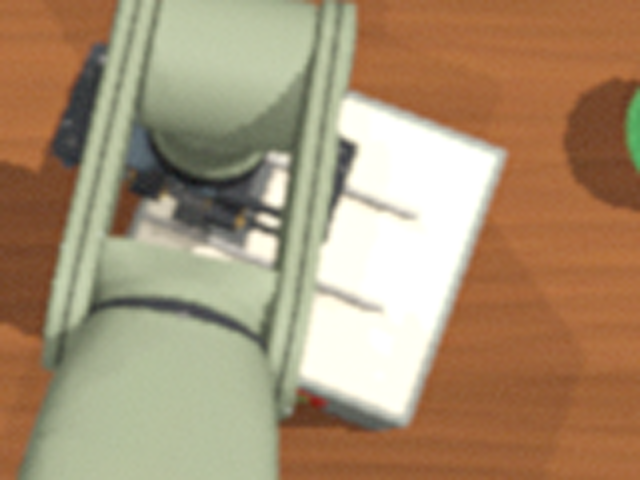

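The plate edges lie 32 and 88 mm from the port, so its centre is at 60 mm. That is the end stop: the shutter is fully open and had simply started slightly displaced. I release, rise, and look at the port from above.

Request:
move_arm --deltas '[{"slide": [0,0,0],"roll": 0,"claw": 30},{"slide": [0,0,0],"roll": 0,"claw": 40},{"slide": [0,0,0],"roll": 0,"claw": 50},{"slide": [0,0,0],"roll": 0,"claw": 60},{"slide": [0,0,25],"roll": 0,"claw": 70},{"slide": [0,0,70],"roll": 0,"claw": 91},{"slide": [-18,-48,120],"roll": 0,"claw": 91},{"slide": [-27,-75,150],"roll": 0,"claw": 91},{"slide": [-27,-75,150],"roll": 0,"claw": 91},{"slide": [-27,-75,150],"roll": 0,"claw": 91}]'

```text
time_s: 6.82
ee_pos: [0.5441, -0.1744, 0.3073]
tool_rot: [1.796, -2.556, 0.014]
contact_force: [-0.5, 0.4, -0.5]
grip_width: 0.997
```

Run:
```python
from port import *
o=robot.get_obs();print(o['ee_pos'],o['contact_force'],o['tool_rot'])
for n in('wrist','scene'):
    c=shot(n,n+'4.png');np.savez(n+'4.npz',**c)
```

```text
[ 0.54410121 -0.17444133  0.30729183] [-0.46418307  0.43403757 -0.49798581] [ 1.79600613 -2.55647233  0.01369406]
```

View pics/wrist4.png

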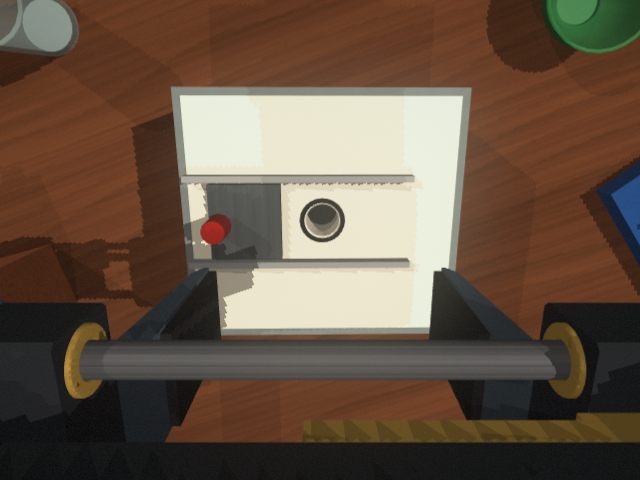

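Run:
```python
from port import *
o=robot.get_obs();R=cv2.Rodrigues(o['tool_rot'])[0];print(R,'tilt deg',np.degrees(np.arccos(-R[2,2])))
a=R[:,0];print('jaw tilt deg',np.degrees(np.arcsin(a[2])),'other',np.degrees(np.arcsin(R[2,1])),'yaw',np.degrees(np.arctan2(a[1],a[0])))
c=dict(np.load('wrist4.npz'));port(c,(295,192,352,248))
u=np.array([.342,.940]);pc=ray(c,322,220,.13)[:2];print(pc)
for p in((281,215),(208,215)): 
    e=ray(c,*p,.136)[:2];print('plate edge along y from port',(e-pc)@u*1000)
C=np.array([ray(c,*p,.13)[:2] for p in((172,87),(471,87))]);print('corner mid',C,C.mean(0)-.1*np.array([.94,-.342]))
c=dict(np.load('scene4.npz'));cv2.imwrite('pics/s4c.png',cv2.resize(c['frame'][140:290,170:440,::-1],None,fx=2.9,fy=2.9,interpolation=2))
```

```text
[[-0.33792151 -0.94111268 -0.01076887]
 [-0.94097265  0.33806383 -0.0168318 ]
 [ 0.01948119  0.00444538 -0.99980034]] tilt deg 1.1449574198255166
jaw tilt deg 1.1162605879289442 other 0.25470252104232705 yaw -109.7541966249889
contour n 120 ctr (0.5435051321983337, -0.1745234578847885) axes (0.03389204666018486, 0.033945970237255096) encl ((0.54334557056427, -0.17449627816677094), 0.017468171194195747)
contour n 106 ctr (0.5434516072273254, -0.17453888058662415) axes (0.03013485111296177, 0.030390281230211258) encl ((0.54349684715271, -0.17444007098674774), 0.015643952414393425)
contour n 64 ctr (0.548137903213501, -0.17598360776901245) axes (0.014589010737836361, 0.020274998620152473) encl ((0.5490487217903137, -0.17618170380592346), 0.010765448212623596)
[ 0.54360157 -0.17462254]
plate edge along y from port 31.795143810611133
plate edge along y from port 87.97592955039187
corner mid [[ 0.67370007 -0.10632535]
 [ 0.59993162 -0.31130245]] [ 0.54281584 -0.1746139 ]
```

View pics/s4c.png

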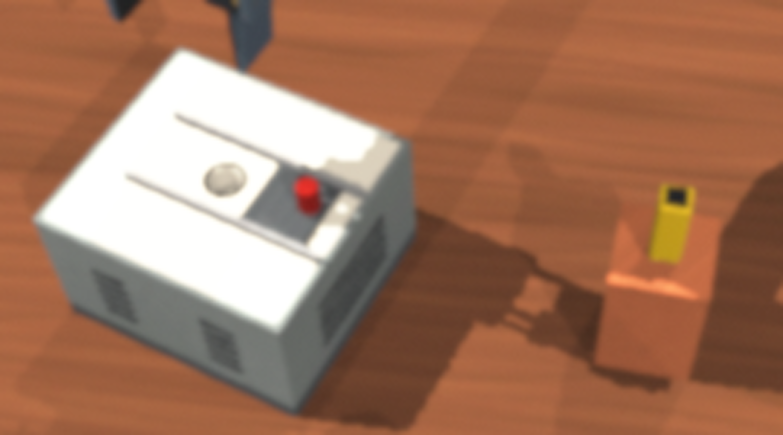

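The port is clear at (0.5435,-0.1745) and the shutter is open by about 60 mm. Pushing on the stop left a tool tilt of 1.1° in the measured pose; I'll keep an eye on it. Next I go over the probe.

Request:
move_arm --deltas '[{"slide": [1,15,10],"roll": 0.02,"claw": 91},{"slide": [2,50,20],"roll": 0.05,"claw": 91},{"slide": [4,100,30],"roll": 0.1,"claw": 91},{"slide": [6,150,30],"roll": 0.14,"claw": 91},{"slide": [8,200,30],"roll": 0.18,"claw": 91},{"slide": [10,250,30],"roll": 0.22,"claw": 91},{"slide": [12,300,30],"roll": 0.26,"claw": 91},{"slide": [14,330,30],"roll": 0.275,"claw": 91},{"slide": [14,340,30],"roll": 0.275,"claw": 91},{"slide": [14,340,30],"roll": 0.275,"claw": 91},{"slide": [14,340,30],"roll": 0.275,"claw": 91}]'

```text
time_s: 8.3
ee_pos: [0.558, 0.1651, 0.3366]
tool_rot: [2.129, -2.286, 0.016]
contact_force: [0.4, -0.4, 0.2]
grip_width: 0.999
```

Run:
```python
from port import *
o=robot.get_obs();R=cv2.Rodrigues(o['tool_rot'])[0];a=R[:,0]
print(o['ee_pos'],'jaw tilt',np.degrees(a[2]),np.degrees(R[2,1]),'yaw',np.degrees(np.arctan2(a[1],a[0])))
c=shot('wrist','wrist5.png');np.savez('wrist5.npz',**c)
P=pts(c);h=cv2.cvtColor(c['frame'],cv2.COLOR_RGB2HSV)
m=(h[...,0]>20)&(h[...,0]<35)&(h[...,1]>140)&(h[...,2]>60);m[300:]=0
q=P[m];print(len(q),np.percentile(q[:,2],[5,50,95]))
top=m&(P[...,2]>.179)
vu=np.argwhere(top);w=np.array([ray(c,x,y,.185)[:2] for y,x in vu],np.float32);print('top rect',cv2.minAreaRect(w),vu.min(0),vu.max(0))
```

```text
[0.55796649 0.16513349 0.33664224] jaw tilt 1.1465165766333256 0.2540575508640979 yaw -94.05078627973008
973 [0.12755421 0.18208928 0.18477289]
top rect ((0.5640721917152405, 0.1665094792842865), (0.02290898561477661, 0.03290734067559242), 85.57727813720703) [197 304] [241 335]
```

View pics/wrist5.png

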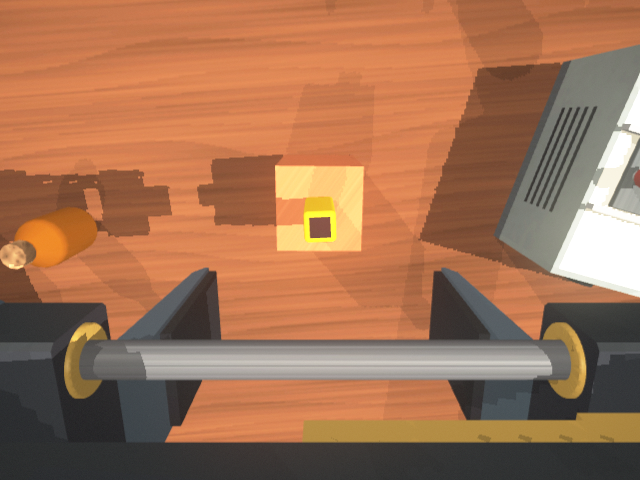

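The wrist view shows the handle's top centred at about (320,227), squared up with the jaws. I refine that.

Run:
```python
from port import *
c=dict(np.load('wrist5.npz'))
i=c['frame'][190:250,290:350,::-1];cv2.imwrite('pics/w5c.png',cv2.resize(i,None,fx=8,fy=8,interpolation=0))
g=cv2.cvtColor(c['frame'],cv2.COLOR_RGB2GRAY)
m=(g<80);m[:215]=0;m[241:]=0;m[:,:300]=0;m[:,338:]=0
vu=np.argwhere(m);print(vu.min(0),vu.max(0),vu.mean(0))
u=(vu.min(0)+vu.max(0))/2;print(ray(c,u[1],u[0],.185))
B=np.array([ray(c,*p,.12)[:2] for p in((275.5,166),(363,166),(361.5,251),(277,251))]);print('brick',B.mean(0),[np.linalg.norm(B[i]-B[i-1]) for i in range(4)])
```

```text
Traceback (most recent call last):
ValueError: zero-size array to reduction operation minimum which has no identity
```

View pics/w5c.png

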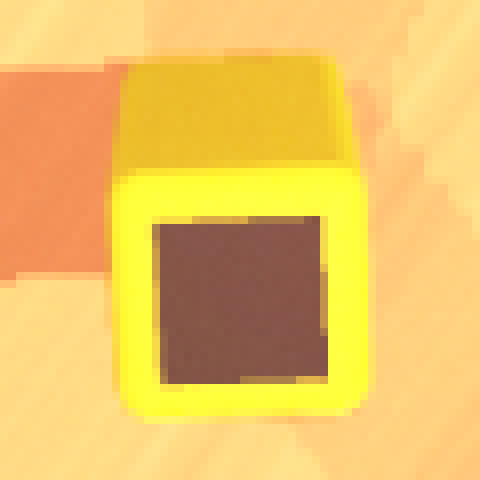

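Run:
```python
from port import *
c=dict(np.load('wrist5.npz'))
print(ray(c,319.5,226.5,.185))
B=np.array([ray(c,*p,.12)[:2] for p in((275.5,166),(363,166),(361.5,251),(277,251))]);print('brick',B.mean(0),[np.linalg.norm(B[i]-B[i-1]) for i in range(4)])
```

```text
[0.55869003 0.16695488 0.185     ]
brick [0.55782413 0.16661603] [np.float64(0.0758693055237501), np.float64(0.07479278671916606), np.float64(0.0761781599733922), np.float64(0.07632350497347992)]
```

Request:
move_arm --deltas '[{"slide": [0.5,1.5,-40],"roll": 0,"claw": 91},{"slide": [0.5,1.5,-80],"roll": 0,"claw": 91},{"slide": [0.5,1.5,-120],"roll": 0,"claw": 91},{"slide": [0.5,1.5,-150],"roll": 0,"claw": 91},{"slide": [0.5,1.5,-175],"roll": 0,"claw": 80},{"slide": [0.5,1.5,-187],"roll": 0,"claw": 60},{"slide": [0.5,1.5,-187],"roll": 0,"claw": 45},{"slide": [0.5,1.5,-187],"roll": 0,"claw": 35},{"slide": [0.5,1.5,-187],"roll": 0,"claw": 30},{"slide": [0.5,1.5,-187],"roll": 0,"claw": 30}]'

```text
time_s: 9.6
ee_pos: [0.5588, 0.1666, 0.1504]
tool_rot: [2.13, -2.287, 0.017]
contact_force: [-0.1, -0.3, 0.0]
grip_width: 0.372
```

Run:
```python
from h import *
shot('wrist','wrist6.png');print(robot.get_obs()['ee_pos'])
```

```text
[0.55872741 0.16657348 0.1502041 ]
```

View pics/wrist6.png

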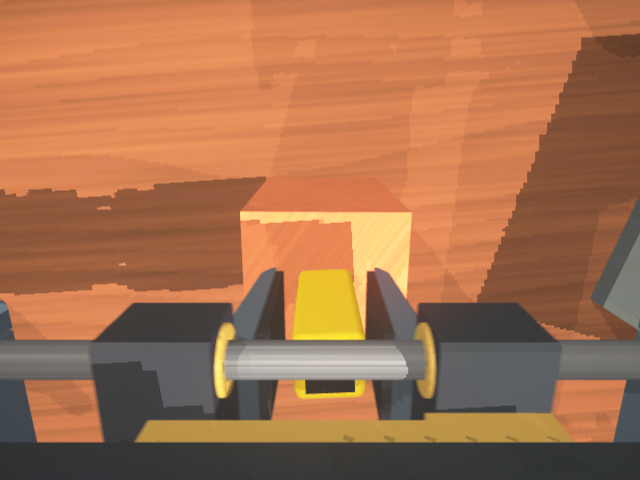

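The handle sits centred between the fingers at (328,335). I close the grip.

Request:
move_arm --deltas '[{"slide": [0,0,0],"roll": 0,"claw": 26},{"slide": [0,0,0],"roll": 0,"claw": 22},{"slide": [0,0,0],"roll": 0,"claw": 16},{"slide": [0,0,0],"roll": 0,"claw": 10},{"slide": [0,0,0],"roll": 0,"claw": 0},{"slide": [0,0,0],"roll": 0,"claw": 0},{"slide": [0,0,0],"roll": 0,"claw": 0},{"slide": [0,0,0],"roll": 0,"claw": 0}]'

```text
time_s: 10.65
ee_pos: [0.5587, 0.1666, 0.1504]
tool_rot: [2.13, -2.287, 0.017]
contact_force: [-0.7, -0.7, 3.5]
grip_width: 0.263
```

Run:
```python
from h import *
o=robot.get_obs();R=cv2.Rodrigues(o['tool_rot'])[0];a=R[:,0]
print(o['ee_pos'],'jaw tilt',np.degrees(a[2]),np.degrees(R[2,1]),'yaw',np.degrees(np.arctan2(a[1],a[0])),o['contact_force'],o['ft_torque'],o['grip_width']*91.2)
```

```text
[0.55874507 0.16656528 0.15036862] jaw tilt 1.1185037020299464 0.19120297752306137 yaw -94.07148632963414 [-0.67918994 -0.67058681  3.5052176 ] [-0.06581019  0.26235935  0.01372955] 23.963958129642
```

It is held at 24.0 mm opening. I lift it straight out, 190 mm up, which puts the tip at about 0.20.

Request:
move_arm --deltas '[{"slide": [0,0,8],"roll": 0,"claw": 0},{"slide": [0,0,22],"roll": 0,"claw": 0},{"slide": [0,0,40],"roll": 0,"claw": 0},{"slide": [0,0,60],"roll": 0,"claw": 0},{"slide": [0,0,80],"roll": 0,"claw": 0},{"slide": [0,0,100],"roll": 0,"claw": 0},{"slide": [0,0,120],"roll": 0,"claw": 0},{"slide": [0,0,145],"roll": 0,"claw": 0},{"slide": [0,0,170],"roll": 0,"claw": 0},{"slide": [0,0,185],"roll": 0,"claw": 0},{"slide": [0,0,190],"roll": 0,"claw": 0},{"slide": [0,0,190],"roll": 0,"claw": 0},{"slide": [0,0,190],"roll": 0,"claw": 0}]'

```text
time_s: 12.28
ee_pos: [0.5584, 0.1665, 0.3393]
tool_rot: [2.128, -2.285, 0.015]
contact_force: [0.1, -0.0, -1.4]
grip_width: 0.263
```

```bash
cat > st.py <<'E'
from h import *
def st():
    o=robot.get_obs();R=cv2.Rodrigues(o['tool_rot'])[0];a=R[:,0]
    print(o['time_s'],o['ee_pos'].round(4),'jaw tilt',np.degrees(a[2]).round(2),np.degrees(R[2,1]).round(2),'yaw',np.degrees(np.arctan2(a[1],a[0])).round(2),o['contact_force'].round(2),o['grip_width']*91.2)
E
python3 - <<'E'
from st import *
st()
for n in('wrist','scene','top'):
    c=shot(n,n+'7.png');np.savez(n+'7.npz',**c)
i=cv2.imread('pics/scene7.png')[100:300,300:500];cv2.imwrite('pics/s7c.png',cv2.resize(i,None,fx=3,fy=3,interpolation=2))
E
```

```text
12.275 [0.5584 0.1665 0.3393] jaw tilt 1.16 0.31 yaw -94.07 [ 0.13 -0.05 -1.37] 24.010629678405483
```

View pics/wrist7.png

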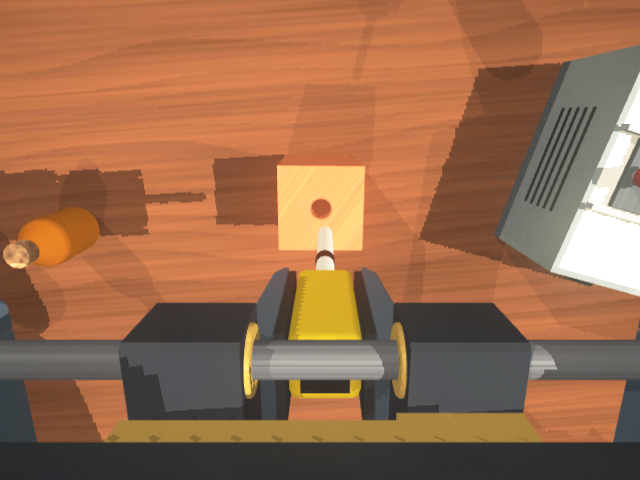

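View pics/s7c.png

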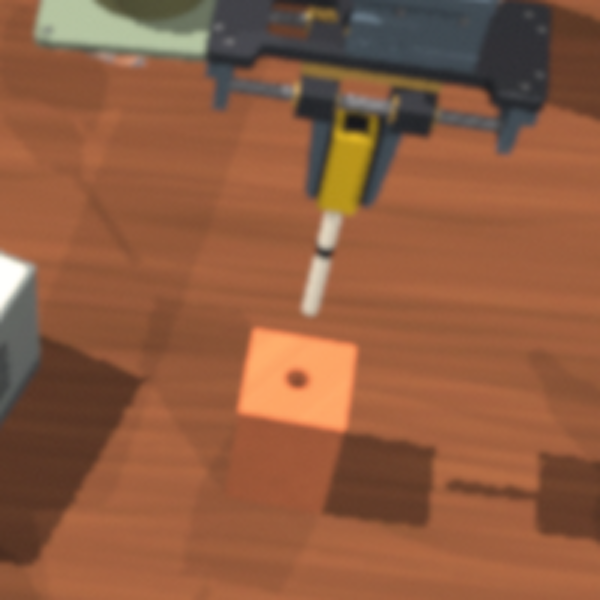

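```bash
cat > rod.py <<'E'
from h import *
def rodmask(c,uc,vc,r=45):
    h=cv2.cvtColor(c['frame'],cv2.COLOR_RGB2HSV);m=((h[...,1]<60)&(h[...,2]>120)).astype(np.uint8)
    k=np.zeros_like(m);k[vc-r:vc+r,uc-r:uc+r]=1;return m*k
def plane(c,p0,p1):
    K=c['camera_matrix'];R=cv2.Rodrigues(np.array(c['rvec'],float))[0];t=np.array(c['tvec'],float).reshape(3)
    f=lambda p:R.T@np.linalg.inv(K)@np.array([p[0],p[1],1.])
    n=np.cross(f(p0),f(p1));return n/np.linalg.norm(n),-R.T@t
def line(m):
    vu=np.argwhere(m)[:,::-1].astype(np.float32)
    vx,vy,x,y=cv2.fitLine(vu,cv2.DIST_L2,0,.01,.01).ravel();s=(vu-[x,y])@[vx,vy]
    return (np.array([x,y])+s.min()*np.array([vx,vy]),np.array([x,y])+s.max()*np.array([vx,vy]),len(vu))
E
python3 - <<'E'
from rod import *
W=dict(np.load('wrist7.npz'));S=dict(np.load('scene7.npz'))
mw=rodmask(W,325,245,25);mw[268:]=0;ms=rodmask(S,407,188,20)
for n,m in(('w',mw),('s',ms)):
    k,l,s,ce=cv2.connectedComponentsWithStats(m);print(n,s[1:])
a=line(mw);b=line(ms);print(a,b)
n1,o1=plane(W,*a[:2]);n2,o2=plane(S,*b[:2]);d=np.cross(n1,n2);d/=d[2]/abs(d[2])*np.linalg.norm(d);print('dir',d,'tilt deg',np.degrees(d[:2]))
# point on line at z=.2
for z in(.2,.265,.3425):
    A=np.array([n1[:2],n2[:2]]);print(z,np.linalg.solve(A,[n1@o1-n1[2]*z,n2@o2-n2[2]*z]))
for n,c in(('w',W),('s',S)):
  x=c['frame'][(200,160)[n=='s']:(290,220)[n=='s'],(280,370)[n=='s']:(370,440)[n=='s'],::-1];cv2.imwrite(f'pics/rod7{n}.png',cv2.resize(x,None,fx=7,fy=7,interpolation=0)[:600])
E
```

```text
w [[318 227  15  27 310]
 [316 257  18  11 169]]
s [[406 172   7  11  53]
 [402 185   7  19  77]]
(array([324.88785, 267.05127], dtype=float32), array([325.11896, 226.99492], dtype=float32), 479) (array([402.59103, 203.14722], dtype=float32), array([410.4463 , 171.61296], dtype=float32), 130)
dir [-0.03570048  0.02534857  0.999041  ] tilt deg [-2.04548662  1.45236585]
0.2 [0.56908664 0.1636273 ]
0.265 [0.56676388 0.16527654]
0.3425 [0.56399444 0.16724294]
```

View pics/rod7w.png

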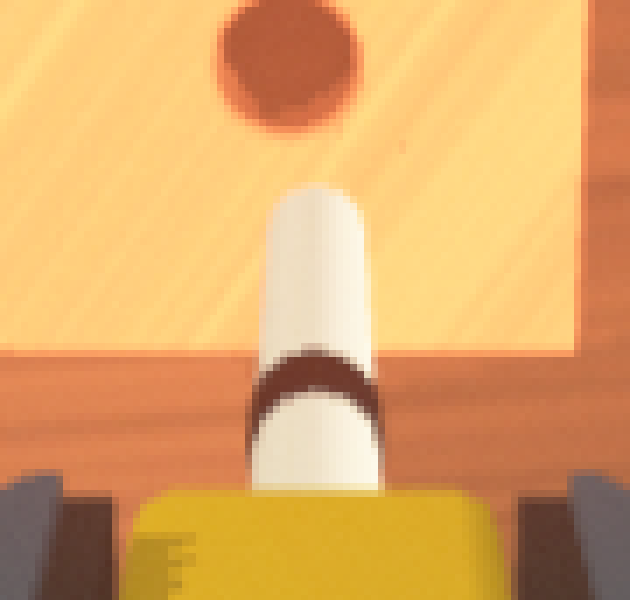

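View pics/rod7s.png

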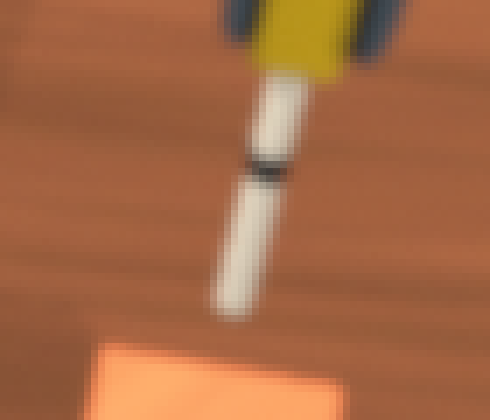

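Run:
```python
from rod import *
W=dict(np.load('wrist7.npz'));S=dict(np.load('scene7.npz'))
# wrist crop px=280+X/7-.5, v=200+Y/7-.5
f=lambda X,Y:(280+X/7-.5,200+Y/7-.5)
print('cam',plane(W,(0,0),(1,1))[1])
print('tip far edge',ray(W,*f(318,185),.1985))
print('band lower(edge near tip) ', ray(W,*f(315,347),.2595),'band upper', ray(W,*f(316,390),.2695))
print('rod sides at tip', ray(W,*f(268,235),.1985),ray(W,*f(367,235),.1985))
print('rod sides at band', ray(W,*f(252,425),.264),ray(W,*f(382,425),.264))
print('handle top', ray(W,325.5,397,.374))
g=lambda X,Y:(370+X/7-.5,160+Y/7-.5)
print('scene tip',ray(S,*g(233,312),.1985),'band',ray(S,*g(266,170),.264), 'handle bottom',ray(S,*g(290,75),.309))
# predicted scene projection of vertical rod at tcp
for z in(.199,.264,.309):
    for xy in((.5584,.1665),):
        p=cv2.projectPoints(np.array([[*xy,z]]),S['rvec'],S['tvec'],S['camera_matrix'],None)[0].ravel();q=cv2.projectPoints(np.array([[*xy,z]]),W['rvec'],W['tvec'],W['camera_matrix'],None)[0].ravel();print(z,p,q)
```

```text
cam [0.6351074  0.16518197 0.49454387]
tip far edge [0.56180335 0.16429604 0.1985    ]
band lower(edge near tip)  [0.56337534 0.16569548 0.2595    ] band upper [0.56290959 0.16584865 0.2695    ]
rod sides at tip [0.55698249 0.16973172 0.1985    ] [0.55620725 0.15970679 0.1985    ]
rod sides at band [0.55859937 0.17121354 0.264     ] [0.5577777  0.16077578 0.264     ]
handle top [0.54823237 0.16873038 0.374     ]
scene tip [0.56251767 0.16539968 0.1985    ] band [0.56417993 0.16579506 0.264     ] handle bottom [0.56997955 0.16592955 0.309     ]
0.199 [403.44897803 202.39265598] [322.18517071 230.98280739]
0.264 [407.9841714 181.5362422] [323.86877044 259.92584618]
0.309 [411.45710383 165.56494624] [325.65197053 290.58113109]
```

The probe is held and leans about 1.2–1.5°, with the band axis near TCP + (-0.2,-0.8) mm. I carry it above the port with the tip well over the knob.

Request:
move_arm --deltas '[{"slide": [-0.5,-10,5],"roll": 0,"claw": 0},{"slide": [-1,-30,10],"roll": 0,"claw": 0},{"slide": [-3,-60,10],"roll": 0,"claw": 0},{"slide": [-4,-95,10],"roll": 0,"claw": 0},{"slide": [-6,-130,10],"roll": 0,"claw": 0},{"slide": [-7,-165,10],"roll": 0,"claw": 0},{"slide": [-9,-200,10],"roll": 0,"claw": 0},{"slide": [-10,-235,10],"roll": 0,"claw": 0},{"slide": [-12,-270,10],"roll": 0,"claw": 0},{"slide": [-13,-300,10],"roll": 0,"claw": 0},{"slide": [-14,-322,10],"roll": 0,"claw": 0},{"slide": [-14.7,-335,10],"roll": 0,"claw": 0},{"slide": [-14.7,-340,10],"roll": 0,"claw": 0},{"slide": [-14.7,-340,10],"roll": 0,"claw": 0},{"slide": [-14.7,-340,10],"roll": 0,"claw": 0},{"slide": [-14.7,-340,10],"roll": 0,"claw": 0}]'

```text
time_s: 14.42
ee_pos: [0.5439, -0.1729, 0.3497]
tool_rot: [2.13, -2.285, 0.016]
contact_force: [-0.3, 0.3, -0.3]
grip_width: 0.26
```

Run:
```python
from st import *
st()
for n in('wrist','scene'):
    c=shot(n,n+'8.png');np.savez(n+'8.npz',**c)
i=cv2.imread('pics/scene8.png')[90:290,150:350];cv2.imwrite('pics/s8c.png',cv2.resize(i,None,fx=3,fy=3,interpolation=2))
i=cv2.imread('pics/wrist8.png')[180:290,260:400];cv2.imwrite('pics/w8c.png',cv2.resize(i,None,fx=5,fy=5,interpolation=0))
```

```text
14.425 [ 0.5439 -0.1729  0.3497] jaw tilt 1.14 0.27 yaw -94.01 [-0.3   0.35 -0.33] 23.7505385652412
```

View pics/w8c.png

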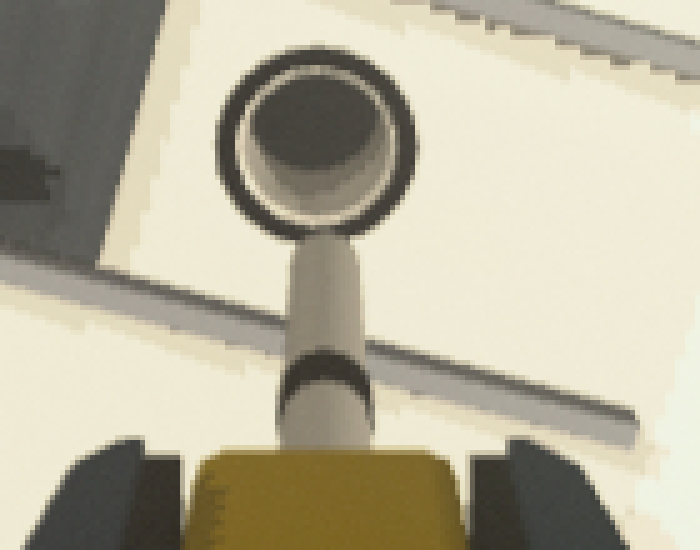

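View pics/s8c.png

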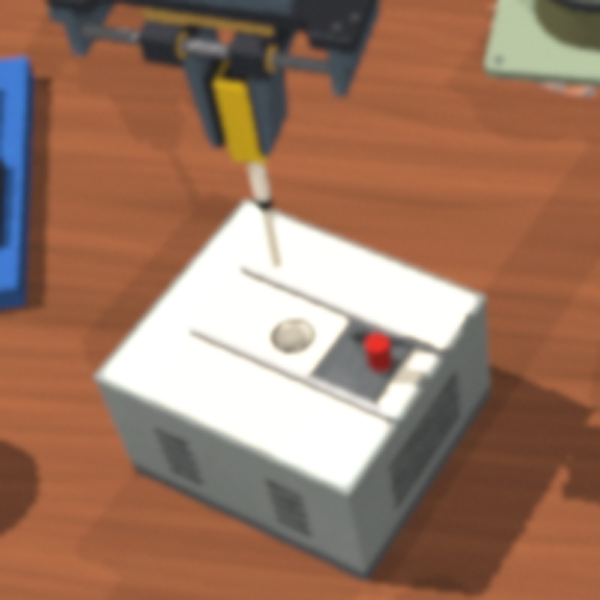

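Run:
```python
from rod import *
W=dict(np.load('wrist8.npz'))
f=lambda X,Y:(260+X/5-.5,180+Y/5-.5)
print('port',ray(W,*f(317.5,143.5),.13), 'inner',ray(W,*f(319,145),.13))
print('tip far edge',ray(W,*f(325,235),.209))
print('band edges', ray(W,*f(323,349),.2695),ray(W,*f(323,380),.2795))
print('sides tip', ray(W,*f(290,262),.209),ray(W,*f(360,262),.209),'band',ray(W,*f(279,405),.2743),ray(W,*f(373,405),.2743))
```

```text
port [ 0.54422376 -0.17465063  0.13      ] inner [ 0.54393426 -0.17489622  0.13      ]
tip far edge [ 0.54708776 -0.17464917  0.209     ]
band edges [ 0.5487416  -0.17336045  0.2695    ] [ 0.54823967 -0.17313901  0.2795    ]
sides tip [ 0.54352821 -0.16941433  0.209     ] [ 0.54277303 -0.17932743  0.209     ] band [ 0.54400429 -0.16795893  0.2743    ] [ 0.5431836  -0.17853257  0.2743    ]
```

The tip axis is at (0.542,-0.1745) and the port at (0.544,-0.1747), so clearance is ample. I correct laterally, then descend.

Request:
move_arm --deltas '[{"slide": [0.7,-1.3,0],"roll": 0,"claw": 0},{"slide": [0.7,-1.3,-5],"roll": 0,"claw": 0},{"slide": [0.7,-1.3,-15],"roll": 0,"claw": 0},{"slide": [0.7,-1.3,-27],"roll": 0,"claw": 0},{"slide": [0.7,-1.3,-39],"roll": 0,"claw": 0},{"slide": [0.7,-1.3,-51],"roll": 0,"claw": 0},{"slide": [0.7,-1.3,-60],"roll": 0,"claw": 0},{"slide": [0.7,-1.3,-65],"roll": 0,"claw": 0},{"slide": [0.7,-1.3,-65],"roll": 0,"claw": 0},{"slide": [0.7,-1.3,-65],"roll": 0,"claw": 0}]'

```text
time_s: 15.78
ee_pos: [0.5449, -0.1744, 0.2851]
tool_rot: [2.13, -2.285, 0.017]
contact_force: [0.2, -0.8, -0.2]
grip_width: 0.264
```

Run:
```python
from st import *
st()
for n in('wrist','scene'):
    c=shot(n,n+'9.png');np.savez(n+'9.npz',**c)
i=cv2.imread('pics/scene9.png')[120:270,150:350];cv2.imwrite('pics/s9c.png',cv2.resize(i,None,fx=4,fy=4,interpolation=2))
i=cv2.imread('pics/wrist9.png')[180:290,260:400];cv2.imwrite('pics/w9c.png',cv2.resize(i,None,fx=5,fy=5,interpolation=0))
```

```text
15.775 [ 0.5449 -0.1744  0.2851] jaw tilt 1.16 0.21 yaw -94.02 [ 0.2  -0.81 -0.24] 24.056062924923715
```

View pics/w9c.png

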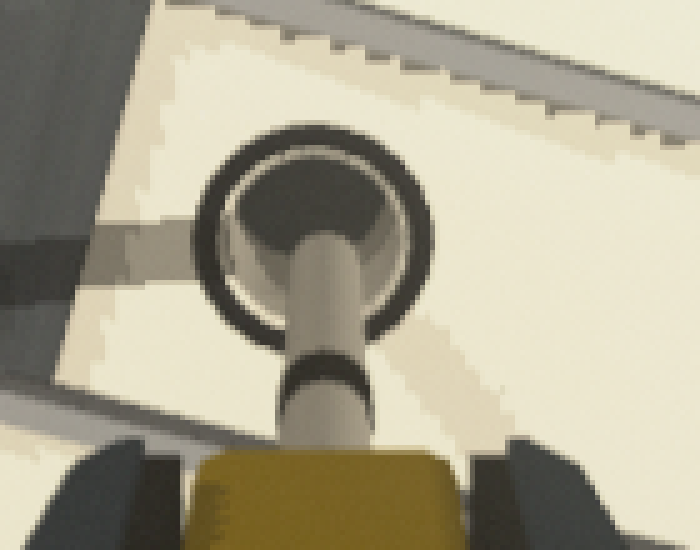

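View pics/s9c.png

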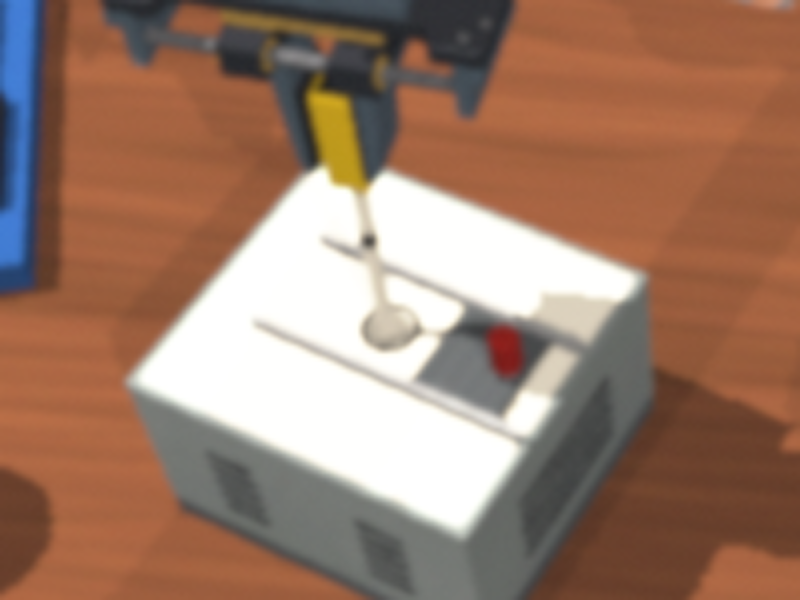

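Run:
```python
from rod import *
W=dict(np.load('wrist9.npz'))
f=lambda X,Y:(260+X/5-.5,180+Y/5-.5)
g=cv2.cvtColor(W['frame'],cv2.COLOR_RGB2GRAY)
p=np.array([ray(W,*f(X,Y),.13)[:2] for X,Y in((314,121),(194,240),(434,240),(255,338),(370,344),(230,150),(400,157))])
A=np.c_[2*p,np.ones(len(p))];s=np.linalg.lstsq(A,(p**2).sum(1),rcond=None)[0];print('port',s[:2],'r',np.sqrt(s[2]+s[:2]@s[:2]))
print('tip far edge',ray(W,*f(325,231),.144))
print('sides tip', ray(W,*f(287,270),.146),ray(W,*f(363,270),.146),'band',ray(W,*f(279,405),.2097),ray(W,*f(373,405),.2097))
print('band far',ray(W,*f(323,349),.2047),ray(W,*f(323,380),.2147))
```

```text
port [ 0.54403302 -0.17459557] r 0.017923419225602186
tip far edge [ 0.54863287 -0.17629363  0.144     ]
sides tip [ 0.54387495 -0.17052869  0.146     ] [ 0.54305441 -0.181246    0.146     ] band [ 0.54500487 -0.16953353  0.2097    ] [ 0.54418059 -0.18010906  0.2097    ]
band far [ 0.54968389 -0.17493839  0.2047    ] [ 0.54916892 -0.17471265  0.2147    ]
```

The tip (0.5436,-0.176) and band (0.5445,-0.1748) are within about 1.5 mm of the port (0.544,-0.1746), so I continue down.

Request:
move_arm --deltas '[{"slide": [-0.2,0.4,-4],"roll": 0,"claw": 0},{"slide": [-0.2,0.4,-12],"roll": 0,"claw": 0},{"slide": [-0.2,0.4,-22],"roll": 0,"claw": 0},{"slide": [-0.2,0.4,-32],"roll": 0,"claw": 0},{"slide": [-0.2,0.4,-42],"roll": 0,"claw": 0},{"slide": [-0.2,0.4,-52],"roll": 0,"claw": 0},{"slide": [-0.2,0.4,-62],"roll": 0,"claw": 0},{"slide": [-0.2,0.4,-70],"roll": 0,"claw": 0},{"slide": [-0.2,0.4,-76],"roll": 0,"claw": 0},{"slide": [-0.2,0.4,-79],"roll": 0,"claw": 0},{"slide": [-0.2,0.4,-79.5],"roll": 0,"claw": 0},{"slide": [-0.2,0.4,-79.5],"roll": 0,"claw": 0},{"slide": [-0.2,0.4,-79.5],"roll": 0,"claw": 0}]'

```text
time_s: 17.5
ee_pos: [0.5448, -0.1741, 0.206]
tool_rot: [2.13, -2.286, 0.018]
contact_force: [0.4, -1.1, -0.8]
grip_width: 0.261
```

Run:
```python
from st import *
st()
for n in('wrist','scene'):
    c=shot(n,n+'10.png');np.savez(n+'10.npz',**c)
i=cv2.imread('pics/scene10.png')[150:250,190:310];cv2.imwrite('pics/s10c.png',cv2.resize(i,None,fx=6,fy=6,interpolation=2))
i=cv2.imread('pics/wrist10.png')[200:300,260:400];cv2.imwrite('pics/w10c.png',cv2.resize(i,None,fx=5,fy=5,interpolation=0))
```

```text
17.5 [ 0.5448 -0.1741  0.206 ] jaw tilt 1.17 0.18 yaw -94.03 [ 0.39 -1.05 -0.82] 23.836125690618168
```

View pics/w10c.png

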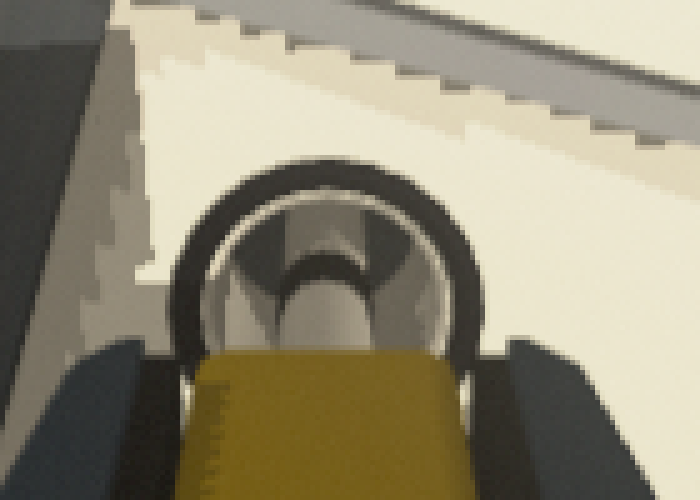

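View pics/s10c.png

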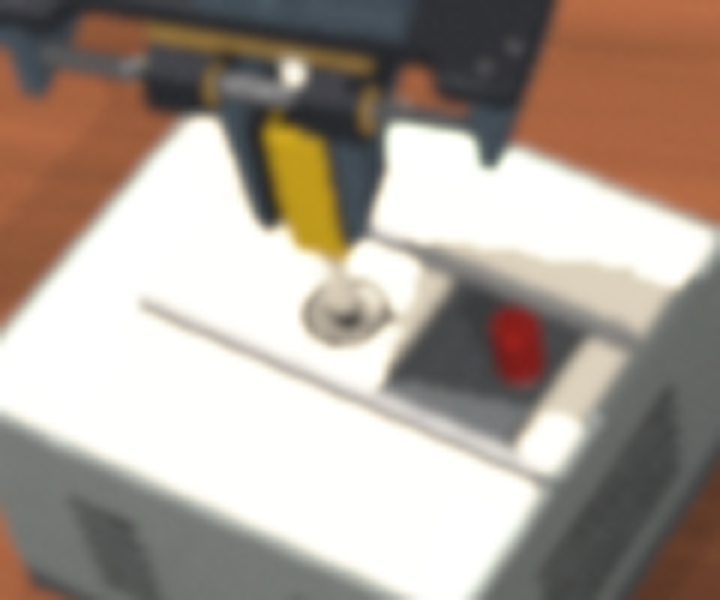

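```bash
python3 - <<'E'
from rod import *
S=dict(np.load('scene9.npz'));W=dict(np.load('wrist10.npz'))
pr=lambda p:cv2.projectPoints(np.array([p]),S['rvec'],S['tvec'],S['camera_matrix'],None)[0].ravel()
g=lambda X,Y:np.array((150+X/4-.5,120+Y/4-.5))
print('port pred',pr([.544,-.1746,.13]),'seen',g(391,327))
for z in(.205,.2097,.215): print(z,pr([.5445,-.1748,z]),'seen',g(369,241))
f=lambda X,Y:(260+X/5-.5,200+Y/5-.5)
p=np.array([ray(W,*f(X,Y),.13)[:2] for X,Y in((326,159),(169,300),(483,300),(208,205),(445,205),(178,345),(474,345))])
A=np.c_[2*p,np.ones(len(p))];s=np.linalg.lstsq(A,(p**2).sum(1),rcond=None)[0];print('port',s[:2],'r',np.sqrt(s[2]+s[:2]@s[:2]))
print('band far edges',ray(W,*f(325,250),.1255),ray(W,*f(325,280),.1355),'sides',ray(W,*f(279,305),.1305),ray(W,*f(371,305),.1305))
E
python3 -c "
import cv2
i=cv2.imread('pics/scene9.png')[160:215,225:265];cv2.imwrite('pics/s9d.png',cv2.resize(i,None,fx=10,fy=10,interpolation=0))"
```

```text
port pred [246.98503619 200.94452443] seen [247.25 201.25]
0.205 [241.72058337 179.0950932 ] seen [241.75 179.75]
0.2097 [241.37757527 177.62251004] seen [241.75 179.75]
0.215 [240.9874918  175.94782558] seen [241.75 179.75]
port [ 0.54420091 -0.17449004] r 0.017611186219539072
band far edges [ 0.54951049 -0.17481385  0.1255    ] [ 0.54910892 -0.1745858   0.1355    ] sides [ 0.54496584 -0.16918772  0.1305    ] [ 0.54415851 -0.17953918  0.1305    ]
```

View pics/s9d.png

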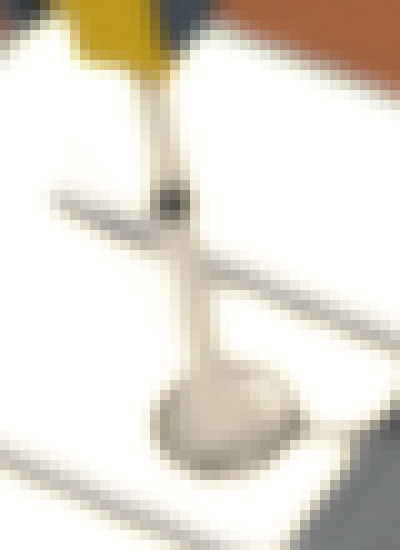

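The band is centred at about (0.5445,-0.1745), against the port at (0.5442,-0.1745), and its height is about 0.1305. I hold briefly and then check that it is still.

Request:
move_arm --deltas '[{"slide": [0,0,-0.5],"roll": 0,"claw": 0},{"slide": [0,0,-0.5],"roll": 0,"claw": 0},{"slide": [0,0,-0.5],"roll": 0,"claw": 0},{"slide": [0,0,-0.5],"roll": 0,"claw": 0},{"slide": [0,0,-0.5],"roll": 0,"claw": 0},{"slide": [0,0,-0.5],"roll": 0,"claw": 0}]'

```text
time_s: 18.35
ee_pos: [0.5448, -0.174, 0.2054]
tool_rot: [2.13, -2.286, 0.018]
contact_force: [0.6, 0.1, -0.5]
grip_width: 0.262
```

Run:
```python
from st import *
st();print(abs(robot.get_obs()['qvel']).max())
c=shot('wrist','wrist11.png');st()
i=cv2.imread('pics/wrist11.png')[200:300,260:400];cv2.imwrite('pics/w11c.png',cv2.resize(i,None,fx=5,fy=5,interpolation=0))
```

```text
18.35 [ 0.5448 -0.174   0.2054] jaw tilt 1.16 0.19 yaw -94.03 [ 0.58  0.06 -0.52] 23.902344477855348
0.001958908634080581
18.4 [ 0.5447 -0.174   0.2054] jaw tilt 1.16 0.19 yaw -94.03 [-0.69 -1.   -1.39] 23.871962536127835
```

View pics/w11c.png

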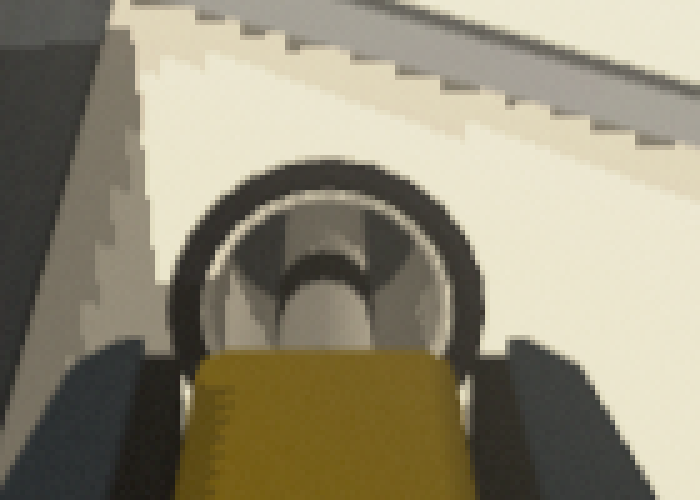

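The crop shows the rod in the middle of the rim (centre about x = 326), with the band at y 250–280 and a clear gap all round. The arm is still, so I hand it in.

```bash
python3 -c "
from bench import robot
print(robot.close_job())"
```

```text
the job is handed in; nothing more can be done
None
```

I slid the shutter open to its end stop and took the probe out of the holder. I then lowered it through the port until the black band was level with the kiln's top, and handed the job in at 18.4 s still holding it there.

**Last checks:**
- **Shutter:** it measured about 60 mm open. It met the stop after about 52 mm of gripper travel because it had started slightly open; pushing on the stop peaked at about 22 N.
- **Centring and height:** the band measured within about 0.5 mm of the port's centre. Its height is within about 1 mm of the top, taken from the TCP height with no slip in the grip. A scene-camera check agreed.
- **Contact:** I saw a clear gap all round the rod. The wrist readings stayed within about 2 N, which is noise level.
- **Stillness:** joint speeds were under 0.002 rad/s. The grip held at 24 mm, the handle's width.
- **Glassware:** I kept the arm well away from all three pieces, but took no final picture of them.

**Not perfect:** the push on the shutter stop left the tool tilted by 1.2°, which this interface could not undo. The probe therefore leans about 1.2–1.5° from upright.

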